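Gather stirring bars in the tray's pouring corner

ROBOT

A 7-joint arm with a two-finger parallel gripper is mounted at the origin on a cart in front of the work surface, level with it; the furniture and walls round the work are solid. World frame = base frame: x ahead of the robot, y to its left, z up, the work surface at z = 0. Lengths are in m, angles in rad, forces in N, time in s.
With the tool pointing down it reaches from about 0.35 to 0.9 m from the base axis. Payload 8.1 kg.
Tool frame: the origin (TCP) lies on the centre line of the jaws, within the pads' length; the fingertips stand 17 mm ahead of it and the grasp point (between the pads) lies 2 mm behind it; z points along the fingers, y is the direction in which the jaws open and shut (so a half turn about z gives the same grasp; the last joint's range is limited). The gripper opens to 92 mm and grips with 3 to 60 N. Pads are 19 mm wide; open, the fingers measure 130 mm over their backs; the gripper's body (75 mm by 190 mm) begins 47 mm behind the grasp point.
Start: joints at [1.032, 0.434, 0.025, 1.573, -0.012, 1.134, -0.075], TCP at [0.264, -0.567, 0.244] pointing down, gripper open.
Joint ranges: [-2.62, 2.62], [-0.44, 2.09], [-1.27, 1.32], [0.08, 2.57], [-1.32, 4.46], [0.12, 2], [-2.74, 2.74]. Speed limits (rad/s): [2.22, 2.22, 3.01, 3.01, 3.14, 3.14, 3.14].

INTERFACE

Orientations are given as a rotation vector (axis times angle).
In Python, from cell import arm, imaging, job gives the robot as it stands.
- The arm moves only by the tool jog_arm, never from a script. Its argument "moves" is a list of rows, each an object with "fingers": the closure, from -1 (fully open) to 1 (shut); "xyz": the shift along the tool's x, y, z in cm, a list of three; "angular": the turn, a rotation vector about the tool's x, y, z in rad, a list of three. In form: [{"fingers": fingers, "xyz": [dx, dy, dz], "angular": [ax, ay, az]}, ...]. A call has 1 to 12 rows; each row is the pose to reach, as a shift and turn from the pose commanded when the call began, along the tool's axes at that moment; what a row does not reach only later rows make up. A row lasts 1/8 s, in which the tool goes at most 62.5 mm and 10.7 degrees, less where a joint would pass 70% of its speed; a pose out of reach is approached as far as the arm can. A call with a gripper value outside its range is refused whole. The fingers move at their own pace and stop on an object; "grip_force" is the grip in N (left out, the last holds). Time passes only in rows, so rows that repeat a pose let the fingers close. It gives the time, the measured TCP pose, the force and the opening at its end, in the units of the state.
- arm.observe(): the state, without advancing time (a new reading comes with each control period).
- imaging.get_image(name): name is "side" or "top"; returns the picture (480x640x3 uint8, red, green, blue); there is no depth.
- imaging.camera_params(name): a dict with "fx", "fy", "cx", "cy" (pixels), "rvec" (rotation vector, rad) and "tvec" (3), from world to camera coordinates, as OpenCV has them. Camera axes: x right, y down, z forward; pixel columns grow to the right and rows downward; lengths in m; the calibration is good to about 2 mm. A picture is of the moment at which its call begins. camera_params takes no time and is no camera call.
- job.sign_off(): hands the job in, once; it reports no verdict.
The state is a dict: "clock": time; "joints": joint angles; "dq": joint speeds; "joint_efforts": joint torques, N m; "position": TCP position; "ee_rot": TCP orientation; "force": force on the tool from outside, world axes, zero at the start; "ft_torque": the same for the moment, N m; "width": opening from 0.0 (shut) to 1.0 (fully open).
Only numpy, scipy, OpenCV 4.12 (cv2) and the standard library are available. Lean on these libraries where they do the work, as an engineer would, in place of code of your own. Each camera call takes 0.05 s, during which the arm holds its last target. There are 200 camera calls.

TASK

Get the washed stirring bars ready to be picked out: push down the gate of the blue tray's pouring corner until it is fully shut, and put the stray stirring bar from the bench into the tray with the others. Then take the tray by its upright grip, lift it clear of the bench and tip it until all five bars have slid together into the gated corner. Finish while holding the tray still, in the air and tilted like that; do not put it down, and leave the beaker, the timer and the forceps where they are.

Things in the scene. Friction and masses are not known exactly. Their poses are not given: they have to be found in the camera images.
- tray: loose blue plastic counting tray, 132 x 182 mm (x by y), floor 3 mm thick, walls 3 mm thick, rim 35 mm high, 0.13 to 0.22 kg, smooth; origin at the middle of its underside, z up. Its (-x, -y) corner is cut off at 45 degrees, 51 mm wide: the pouring corner, with a drop gate between two posts 54 mm high. The upright grip plate stands in the middle of the +x wall
- grip (a point): point inside the tray's upright grip plate where to hold it, 14 mm under its top edge; the plate is 12 mm thick along the tray's x, 64 mm long along y, and reaches from 24 to 70 mm above the tray's underside (this point is at 56 mm)
- corner (a point): point on the tray's floor just inside the middle of the gate: where the bars shall gather
- spout (a point): tip of the pouring lip, at the tray's underside, outside the gate: the tray's lowest point when tipped towards this corner
- gate (a joint): drop gate: 0 = fully shut (down), up to 0.022 = raised (m). Slides along the tray's z; friction of about 1.5 N holds it where it is left; starts raised by 14 to 22 mm
- gate_top (a point): middle of the flat top of the gate's white push tab (34 mm along the gate, 14 mm across); moves with the gate; 49 mm above the tray's underside when shut. The gate runs along the tray's (x, -y) diagonal direction
- bar_0: white octagonal stirring bar, 40 mm long, 10 mm across, 12 g, with a narrow ring round its middle; origin at its centre, x along its length; slippery on the tray (all slide down to the corner when it is tipped that way by about 0.6 rad). Lies in the tray from the start
- bar_1: white octagonal stirring bar, 40 mm long, 10 mm across, 12 g, with a narrow ring round its middle; origin at its centre, x along its length; slippery on the tray (all slide down to the corner when it is tipped that way by about 0.6 rad). Lies in the tray from the start
- bar_2: white octagonal stirring bar, 40 mm long, 10 mm across, 12 g, with a narrow ring round its middle; origin at its centre, x along its length; slippery on the tray (all slide down to the corner when it is tipped that way by about 0.6 rad). Lies in the tray from the start
- bar_3: white octagonal stirring bar, 40 mm long, 10 mm across, 12 g, with a narrow ring round its middle; origin at its centre, x along its length; slippery on the tray (all slide down to the corner when it is tipped that way by about 0.6 rad). Lies in the tray from the start
- stray: white octagonal stirring bar, 40 mm long, 10 mm across, 12 g, with a narrow ring round its middle; origin at its centre, x along its length; slippery on the tray (all slide down to the corner when it is tipped that way by about 0.6 rad). Lies on the bench beside the tray, left or right, at the start
- beaker: loose glass beaker, 74 x 79 x 95 mm, on the right behind; leave alone; origin under its middle
- timer: loose white timer, 58 x 58 x 19 mm, on the other side of the tray from the stray bar; leave alone; origin under its middle
- forceps: loose steel forceps, 125 x 14 x 11 mm, x along their length, left behind; leave alone; origin under their middle
Not all that is in view belongs to the job. What is meant by the tray is not pink, and is the larger of those in its own colour.

How it is judged:
By the outcome, as a careful person would: the job done as asked, in the order asked, and still so for the second after the job is handed in, while the arm keeps its last pose, push and grip.
It also fails if it takes over 67 s, if anything falls off the work surface, if the arm or the gripper's body presses on something with over 40 N, if the wrist force passes 120 N, or if a joint passes its speed limit or range.

## Working session

There is one attempt and no reset: what is moved stays moved. The work goes in short steps, Python scripts to look and compute and a tool call to move; the robot and the scene stay as the last step left them, time stands still between calls to the robot, and variables do not carry over. Pictures are saved under pics/ and viewed, about 8 in all and at most 12, crops included, and the job is handed in when it is done.

Besides the shell and the picture viewer there is one more tool, called as name([rows], argument=value, ...), one row to a line, values as JSON. jog_arm: Moves the arm, as the interface text tells. Its arguments: {"type":"object","properties":{"moves":{"type":"array"},"grip_force":{"type":"number"}},"required":["moves"]}

```bash
mkdir -p pics; ls
cat > h.py <<'E'
import numpy as np, cv2
from cell import arm, imaging, job
from scipy.spatial.transform import Rotation as R
def grab(n,f):
    im=imaging.get_image(n); cv2.imwrite('pics/'+f,im[:,:,::-1]); return im
def P(n):
    c=imaging.camera_params(n); K=np.array([[c['fx'],0,c['cx']],[0,c['fy'],c['cy']],[0,0,1.]])
    return K,R.from_rotvec(c['rvec']).as_matrix(),np.array(c['tvec'],float).ravel()
def ray(n,uv,z):
    K,r,t=P(n); o=-r.T@t; d=r.T@np.linalg.inv(K)@np.array([uv[0],uv[1],1.])
    return o+d*(z-o[2])/d[2]
def proj(n,p):
    K,r,t=P(n); q=K@(r@np.asarray(p,float)+t); return q[:2]/q[2]
E
python3 - <<'E'
from h import *
a=grab('top','top0.png'); b=grab('side','side0.png')
for n in('top','side'):
    K,r,t=P(n); print(n,-r.T@t,K[0,0], r[2])
s=arm.observe(); print(s['position'],s['ee_rot'],s['width'],s['force'])
E
```

```text
pics
top [ 0.3874199  -0.00255183  1.59102986] 595.8891909253086 [ 0.09566326 -0.01382097 -0.9953178 ]
side [0.30368138 0.93277889 0.95029689] 593.2451784683634 [ 0.18021439 -0.71708646 -0.67328284]
[ 0.26361462 -0.56624251  0.24301976] [-3.06603638e+00 -6.78797488e-01  6.88242259e-04] 1.0016818128498512 [0.23618435 0.12149319 0.08767548]
```

View pics/top0.png

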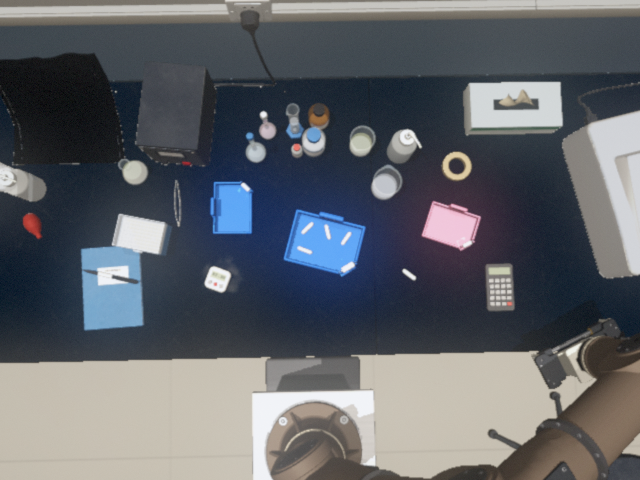

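View pics/side0.png

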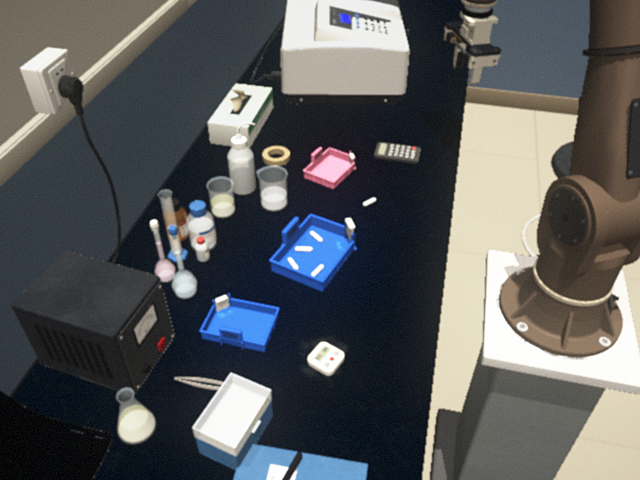

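Top view: candidates for the tray are the large blue one (325,242), the small blue one (232,208) and the pink one (452,226). I choose the large blue. Its gate tab is at (348,267) and its grip at (331,217). The stray is at (409,274), the beaker at (386,182), the timer at (217,279) and the forceps at (178,203).

```bash
cat > m.py <<'E'
from h import *
a=cv2.imread('pics/top0.png'); 
cv2.imwrite('pics/crop0.png',cv2.resize(a[195:295,270:430],None,fx=5,fy=5,interpolation=cv2.INTER_CUBIC))
hsv=cv2.cvtColor(a,cv2.COLOR_BGR2HSV)
w=((hsv[:,:,1]<70)&(hsv[:,:,2]>140)).astype('uint8')
def blobs(m,z,n='top',lo=15,hi=400,box=None):
    k,l,st,c=cv2.connectedComponentsWithStats(m)
    for i in range(1,k):
        if lo<st[i,4]<hi and (box is None or box[0]<c[i][0]<box[2] and box[1]<c[i][1]<box[3]):
            ys,xs=np.where(l==i); pts=np.array([ray(n,(x,y),z)[:2] for x,y in zip(xs,ys)])
            cv=cv2.minAreaRect((pts*1000).astype('float32'))
            ev,V=np.linalg.eigh(np.cov(pts.T)); v=V[:,1]
            print(n,c[i].round(1),st[i,4],'xy',pts.mean(0).round(4),'axis',round(np.degrees(np.arctan2(v[1],v[0])),1),'size',np.round(cv[1],1))
blobs(w,.008,box=(280,205,425,290))
bl=((hsv[:,:,0]>95)&(hsv[:,:,0]<125)&(hsv[:,:,1]>150)&(hsv[:,:,2]>110)).astype('uint8')
b2=bl.copy(); b2[:,:270]=0;b2[:205]=0;b2[290:]=0;b2[:,380:]=0
c=max(cv2.findContours(b2,0,2)[0],key=cv2.contourArea)
h=cv2.convexHull(c)[:,0]; print(cv2.approxPolyDP(h[:,None],2.5,True)[:,0].tolist())
for p in cv2.approxPolyDP(h[:,None],2.5,True)[:,0]: print(p,ray('top',p,.035).round(4))
s=cv2.imread('pics/side0.png');hs=cv2.cvtColor(s,cv2.COLOR_BGR2HSV)
w=((hs[:,:,1]<70)&(hs[:,:,2]>140)).astype('uint8')
blobs(w,.008,'side',box=(265,180,390,290))
E
python3 m.py
```

```text
top [307.  227.5] 62 xy [0.5785 0.0061] axis 133.2 size [ 9.5 39.9]
top [327.2 231.4] 62 xy [ 0.5671 -0.0474] axis -166.2 size [39.1 11. ]
top [345.8 237.8] 60 xy [ 0.5488 -0.0967] axis 143.5 size [11.1 38.8]
top [304.1 249.7] 64 xy [0.5191 0.0152] axis 67.9 size [40.6 11.3]
top [347.5 266.7] 86 xy [ 0.4714 -0.0993] axis 119.3 size [15.5 40.7]
top [408.7 274. ] 70 xy [ 0.4486 -0.2618] axis 52.5 size [41.8 11.8]
[[296, 209], [323, 211], [365, 226], [354, 269], [340, 276], [283, 259]]
[296 209] [0.625  0.0341 0.035 ]
[323 211] [ 0.6183 -0.0369  0.035 ]
[365 226] [ 0.5763 -0.1466  0.035 ]
[354 269] [ 0.4637 -0.1146  0.035 ]
[340 276] [ 0.4461 -0.0775  0.035 ]
[283 259] [0.4936 0.0704 0.035 ]
side [368.9 201.1] 66 xy [ 0.4531 -0.2597] axis 56.1 size [44.1 15.6]
side [349.8 223.6] 92 xy [ 0.4834 -0.1611] axis 113.5 size [17.8 55.6]
side [315.8 236. ] 72 xy [ 0.5532 -0.0971] axis 141.2 size [14.7 44.4]
side [303.4 248.2] 88 xy [ 0.5714 -0.0485] axis -168.8 size [39.8 17.2]
side [292.6 263.1] 68 xy [0.5827 0.0056] axis 131.9 size [12.4 43.6]
side [317.1 269.9] 75 xy [0.5233 0.0135] axis 70.3 size [42.9 11.1]
```

View pics/crop0.png

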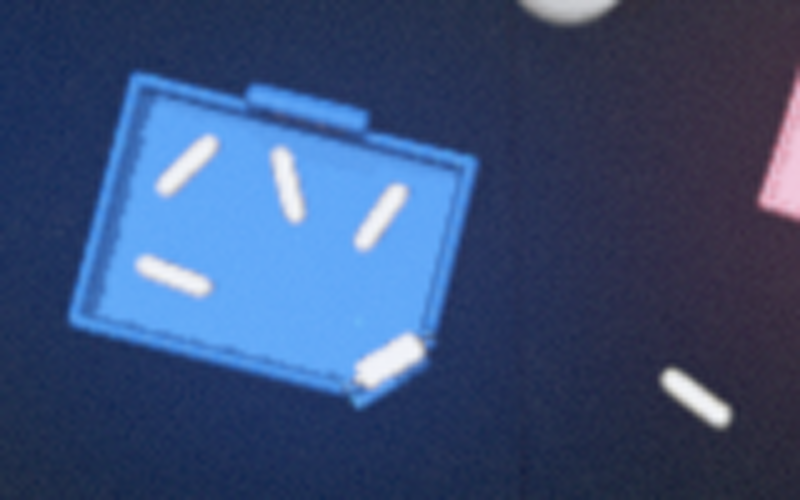

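Crop: the large blue tray has yaw ≈ -15°, four bars inside, the tab at crop (390,362), the grip plate at crop (307,107) and the stray at crop (696,397). The sizes match (about 185 x 135 mm, bars about 40 mm).

```bash
cat >> h.py <<'E'
def tri(uv1,uv2):
    A=[]
    for n,uv in(('top',uv1),('side',uv2)):
        K,r,t=P(n); M=K@np.c_[r,t]; A+= [uv[0]*M[2]-M[0],uv[1]*M[2]-M[1]]
    X=np.linalg.svd(np.array(A))[2][-1]; return X[:3]/X[3]
def down(th): return R.from_euler('z',th,degrees=True)*R.from_rotvec([np.pi,0,0])
def go(pos,rot,base=None):
    s=arm.observe(); p,r=(s['position'],R.from_rotvec(s['ee_rot'])) if base is None else base
    print('xyz cm',(100*r.inv().apply(np.array(pos)-p)).round(2),'ang',(r.inv()*rot).as_rotvec().round(3)); return np.array(pos),rot
E
python3 - <<'E'
from h import *
print('tab tri',tri((347.5,266.7),(349.8,223.6)),'ray',ray('top',(347.5,266.7),.067))
for c in((247,85),(370,105),(365,130),(245,108),(307,107)):
    print('grip',ray('top',(270+c[0]/5,195+c[1]/5),.07).round(4))
TL,TR,BL=[ray('top',(270+c[0]/5,195+c[1]/5),.035) for c in((135,72),(477,158),(72,322))]
c=(TR+BL)/2; y=TL-TR; x=TL-BL; print('c',c,np.degrees(np.arctan2(x[1],x[0])),np.degrees(np.arctan2(-y[0],y[1])))
tx=np.array([np.cos(-.264),np.sin(-.264)]);ty=np.array([-tx[1],tx[0]])
print('gate model',c[:2]-tx*(66-18)*.001-ty*(91-18)*.001,'grip model',c[:2]+tx*.070)
print('stray',ray('top',(408.7,274),.006),ray('side',(368.9,201.1),.006), tri((408.7,274),(368.9,201.1)))
g=ray('top',(347.5,266.7),.067)
for th in(-60,120): go([g[0],g[1],.12],down(th))
E
```

```text
tab tri [ 0.47047021 -0.09572577  0.06433602] ray [ 0.46831959 -0.09580287  0.067     ]
grip [ 0.6107 -0.0268  0.07  ]
grip [ 0.599 -0.09   0.07 ]
grip [ 0.5861 -0.0871  0.07  ]
grip [ 0.5987 -0.0255  0.07  ]
grip [ 0.5986 -0.0575  0.07  ]
c [ 0.53357124 -0.04042521  0.035     ] -15.02534953997537 -15.360735914937369
gate model [ 0.46818534 -0.09837074] grip model [ 0.60114602 -0.0586913 ]
stray [ 0.44875595 -0.2621001   0.006     ] [ 0.45341773 -0.26203456  0.006     ] [ 0.45105015 -0.26183815  0.00628423]
xyz cm [ 38.42 -33.99  12.34] ang [-1.000e-03  1.000e-03  1.483e+00]
xyz cm [ 38.42 -33.99  12.34] ang [-1.000e-03 -1.000e-03 -1.659e+00]
```

jog_arm([
  {"fingers":1,"xyz":[39.0,-34.0,8],"angular":[0,0,-1.659]},
  {"fingers":1,"xyz":[39.0,-34.0,8],"angular":[0,0,-1.659]},
  {"fingers":1,"xyz":[39.0,-34.0,8],"angular":[0,0,-1.659]},
  {"fingers":1,"xyz":[39.0,-34.0,8],"angular":[0,0,-1.659]},
  {"fingers":1,"xyz":[39.0,-34.0,8],"angular":[0,0,-1.659]},
  {"fingers":1,"xyz":[39.0,-34.0,8],"angular":[0,0,-1.659]},
  {"fingers":1,"xyz":[39.0,-34.0,8],"angular":[0,0,-1.659]},
  {"fingers":1,"xyz":[39.0,-34.0,8],"angular":[0,0,-1.659]},
  {"fingers":1,"xyz":[39.0,-34.0,8],"angular":[0,0,-1.659]},
  {"fingers":1,"xyz":[39.0,-34.0,8],"angular":[0,0,-1.659]},
  {"fingers":1,"xyz":[39.0,-34.0,10],"angular":[0,0,-1.659]},
  {"fingers":1,"xyz":[39.0,-34.0,12],"angular":[0,0,-1.659]},
])

```text
clock: 1.6
position: [0.4734, -0.0955, 0.1233]
ee_rot: [1.577, 2.716, -0.001]
force: [-0.2, 0.2, 0.7]
width: 0.0
```

Run:
```python
from h import *
a=grab('top','t1.png');b=grab('side','s1.png')
c=np.hstack([cv2.resize(x[:,:,::-1],None,fx=5,fy=5,interpolation=cv2.INTER_CUBIC) for x in(a[215:305,310:385],b[165:255,305:380])])
cv2.imwrite('pics/c1.png',c)
s=arm.observe();tip=np.array(s['position'])-[0,0,.017];print(s['position'],proj('top',tip),proj('side',tip))
go([.4695,-.0965,.100],down(120))
```

```text
[ 0.47201955 -0.09527393  0.12213064] [348.16250599 264.39523721] [350.69614366 209.93483429]
xyz cm [ 0.01 -0.27  2.21] ang [-0.003 -0.002 -0.004]
```

View pics/c1.png

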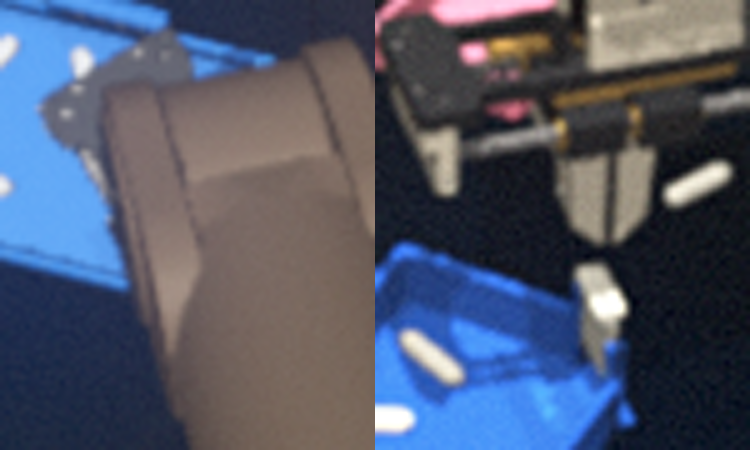

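Side crop: the closed fingertips (351,213) stand right over the tab's top (about 350,222). Next I push down.

jog_arm([
  {"fingers":1,"xyz":[0,-0.25,2],"angular":[0,0,0]},
  {"fingers":1,"xyz":[0,-0.25,3],"angular":[0,0,0]},
  {"fingers":1,"xyz":[0,-0.25,3.5],"angular":[0,0,0]},
  {"fingers":1,"xyz":[0,-0.25,4],"angular":[0,0,0]},
  {"fingers":1,"xyz":[0,-0.25,4.5],"angular":[0,0,0]},
  {"fingers":1,"xyz":[0,-0.25,4.8],"angular":[0,0,0]},
  {"fingers":1,"xyz":[0,-0.25,5],"angular":[0,0,0]},
])

```text
clock: 2.58
position: [0.4719, -0.0951, 0.0737]
ee_rot: [1.57, 2.721, 0.0]
force: [0.3, -1.2, 1.9]
width: 0.0
```

jog_arm([
  {"fingers":1,"xyz":[0,0,0.3],"angular":[0,0,0]},
  {"fingers":1,"xyz":[0,0,0.6],"angular":[0,0,0]},
  {"fingers":1,"xyz":[0,0,0.8],"angular":[0,0,0]},
  {"fingers":1,"xyz":[0,0,0.9],"angular":[0,0,0]},
  {"fingers":1,"xyz":[0,0,1.0],"angular":[0,0,0]},
  {"fingers":1,"xyz":[0,0,1.0],"angular":[0,0,0]},
])

```text
clock: 3.32
position: [0.4723, -0.0949, 0.0659]
ee_rot: [1.569, 2.719, -0.001]
force: [-8.3, 0.5, 37.2]
width: 0.001
```

jog_arm([
  {"fingers":1,"xyz":[0,0,-1],"angular":[0,0,0]},
  {"fingers":1,"xyz":[0,0,-4],"angular":[0,0,0]},
  {"fingers":1,"xyz":[0,0,-7],"angular":[0,0,0]},
  {"fingers":1,"xyz":[0,0,-7],"angular":[0,0,0]},
])

```text
clock: 3.82
position: [0.4729, -0.095, 0.1354]
ee_rot: [1.569, 2.718, 0.002]
force: [0.4, -0.6, -0.1]
width: 0.003
```

Run:
```python
from h import *
go([.4505,-.262,.09],down(54));go([.4505,-.262,.021],down(54))
```

```text
xyz cm [-13.33 -10.3    4.55] ang [0.004 0.    1.152]
xyz cm [-13.31 -10.32  11.45] ang [0.004 0.    1.152]
```

jog_arm([
  {"fingers":0,"xyz":[-5,-4,0],"angular":[0,0,0.18]},
  {"fingers":-0.3,"xyz":[-9,-7,1],"angular":[0,0,0.36]},
  {"fingers":-0.3,"xyz":[-13.3,-10.3,4.5],"angular":[0,0,1.152]},
  {"fingers":-0.3,"xyz":[-13.3,-10.3,4.5],"angular":[0,0,1.152]},
  {"fingers":-0.3,"xyz":[-13.3,-10.3,4.5],"angular":[0,0,1.152]},
  {"fingers":-0.3,"xyz":[-13.3,-10.3,4.5],"angular":[0,0,1.152]},
  {"fingers":-0.3,"xyz":[-13.3,-10.3,4.5],"angular":[0,0,1.152]},
  {"fingers":-0.3,"xyz":[-13.3,-10.3,6],"angular":[0,0,1.152]},
])

```text
clock: 4.82
position: [0.4496, -0.2618, 0.0735]
ee_rot: [2.795, 1.431, 0.001]
force: [-0.1, -0.3, 0.6]
width: 0.646
```

Run:
```python
from h import *
a=grab('top','t2.png');b=grab('side','s2.png')
c=np.hstack([cv2.resize(x[:,:,::-1],None,fx=4,fy=4,interpolation=cv2.INTER_CUBIC) for x in(a[200:300,275:375],b[155:255,305:405])])
cv2.imwrite('pics/c2.png',c)
s=arm.observe();print(s['position'],proj('side',np.array(s['position'])-[0,0,.017]))
go([.4505,-.262,.021],down(54))
```

```text
[ 0.44782828 -0.26112999  0.07172829] [372.23066554 186.32862232]
xyz cm [0.09 0.28 5.07] ang [-0.003  0.001  0.003]
```

View pics/c2.png

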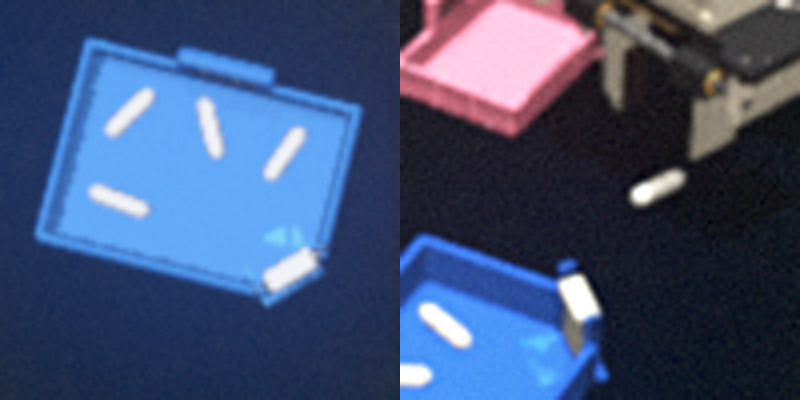

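The gate now looks shut: the side crop shows the tab low between its posts, at about (449,229). The tray is unmoved. The open fingers straddle the stray, at about (469,202) minus the crop offset.

jog_arm([
  {"fingers":-0.3,"xyz":[0.1,0.1,2.5],"angular":[0,0,0]},
  {"fingers":-0.3,"xyz":[0.1,0.1,4.5],"angular":[0,0,0]},
  {"fingers":-0.3,"xyz":[0.1,0.1,5.1],"angular":[0,0,0]},
  {"fingers":-0.3,"xyz":[0.1,0.1,5.1],"angular":[0,0,0]},
  {"fingers":1,"xyz":[0.1,0.1,5.1],"angular":[0,0,0]},
  {"fingers":1,"xyz":[0.1,0.1,5.1],"angular":[0,0,0]},
  {"fingers":1,"xyz":[0.1,0.1,5.1],"angular":[0,0,0]},
  {"fingers":1,"xyz":[0.1,0.1,5.1],"angular":[0,0,0]},
  {"fingers":1,"xyz":[0.1,0.1,5.1],"angular":[0,0,0]},
], grip_force=12)

```text
clock: 6.05
position: [0.4505, -0.2615, 0.0228]
ee_rot: [2.799, 1.427, 0.0]
force: [-0.3, -1.0, 0.1]
width: 0.158
```

jog_arm([
  {"fingers":1,"xyz":[0,0,0],"angular":[0,0,0]},
  {"fingers":1,"xyz":[0,0,0],"angular":[0,0,0]},
  {"fingers":1,"xyz":[0,0,-4],"angular":[0,0,0]},
  {"fingers":1,"xyz":[0,0,-10],"angular":[0,0,0]},
  {"fingers":1,"xyz":[0,0,-10],"angular":[0,0,0]},
])

```text
clock: 6.68
position: [0.453, -0.2626, 0.1269]
ee_rot: [2.794, 1.423, 0.007]
force: [-0.8, -0.2, -0.2]
width: 0.101
```

Run:
```python
from h import *
go([.500,-.057,.12],down(75));go([.500,-.057,.03],down(75));print(arm.observe()['width']*92)
```

```text
xyz cm [19.4  -8.29  0.65] ang [ 0.008  0.    -0.366]
xyz cm [19.38 -8.36  9.65] ang [ 0.008  0.    -0.366]
9.307003906116142
```

Opening 9.3 mm, so the bar is held. I carry it into the tray.

jog_arm([
  {"fingers":1,"xyz":[5,-2,0.5],"angular":[0,0,-0.1]},
  {"fingers":1,"xyz":[10,-4.2,0.5],"angular":[0,0,-0.2]},
  {"fingers":1,"xyz":[15,-6.3,0.5],"angular":[0,0,-0.3]},
  {"fingers":1,"xyz":[19.4,-8.3,0.5],"angular":[0,0,-0.366]},
  {"fingers":1,"xyz":[19.4,-8.3,0.5],"angular":[0,0,-0.366]},
  {"fingers":1,"xyz":[19.4,-8.3,4],"angular":[0,0,-0.366]},
  {"fingers":1,"xyz":[19.4,-8.3,7.5],"angular":[0,0,-0.366]},
  {"fingers":1,"xyz":[19.4,-8.3,9.2],"angular":[0,0,-0.366]},
  {"fingers":1,"xyz":[19.4,-8.3,9.5],"angular":[0,0,-0.366]},
  {"fingers":1,"xyz":[19.4,-8.3,9.5],"angular":[0,0,-0.366]},
])

```text
clock: 7.92
position: [0.4972, -0.0563, 0.0278]
ee_rot: [2.493, 1.911, -0.001]
force: [-0.1, -1.2, 0.2]
width: 0.098
```

jog_arm([
  {"fingers":0.5,"xyz":[0,0,0],"angular":[0,0,0]},
  {"fingers":0.5,"xyz":[0,0,0],"angular":[0,0,0]},
  {"fingers":0.5,"xyz":[0,0,0],"angular":[0,0,0]},
  {"fingers":0.5,"xyz":[0,0,-3],"angular":[0,0,0]},
  {"fingers":0.5,"xyz":[0,0,-8],"angular":[0,0,0]},
  {"fingers":0,"xyz":[0,0,-13],"angular":[0,0,0]},
  {"fingers":0,"xyz":[-15,0,-13],"angular":[0,0,0]},
  {"fingers":0,"xyz":[-15,0,-13],"angular":[0,0,0]},
  {"fingers":0,"xyz":[-15,0,-13],"angular":[0,0,0]},
])

```text
clock: 9.05
position: [0.4568, -0.2046, 0.158]
ee_rot: [2.496, 1.906, -0.002]
force: [1.0, 0.2, 0.1]
width: 0.498
```

Run:
```python
from h import *
a=grab('top','t3.png');b=grab('side','s3.png')
c=np.hstack([cv2.resize(x[:,:,::-1],None,fx=4,fy=4,interpolation=cv2.INTER_CUBIC) for x in(a[200:300,275:375],b[195:295,265:365])])
cv2.imwrite('pics/c3.png',c)
```

```text
(no output)
```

View pics/c3.png

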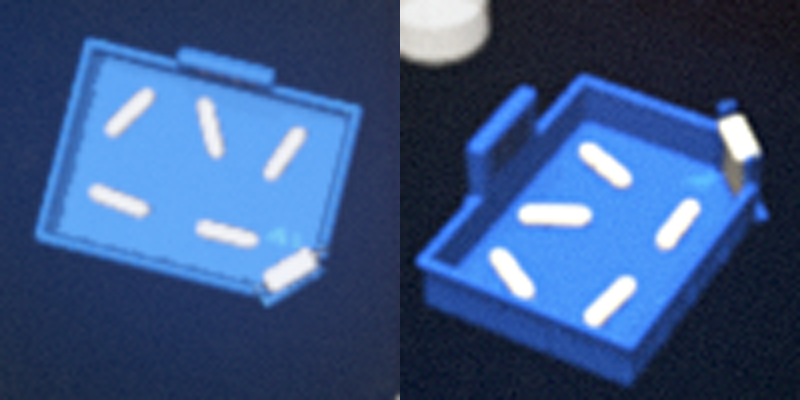

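Run:
```python
from h import *
print('tab',tri((347.5,267),(350,229.2)),'grip',tri((331.5,216.8),(291.2,224.5)),ray('top',(331.5,216.8),.07))
go([.599,-.058,.158],down(75));go([.599,-.058,.056],down(75))
# tilt: tray corner direction in world
d=np.array([-1,-1,0])/2**.5; d=R.from_euler('z',-15.1,degrees=True).apply(d)
ax=np.cross(d,[0,0,-1]); print('world axis',ax,'tool axis',down(75).inv().apply(ax))
```

```text
tab [ 0.47008166 -0.09686697  0.04647873] grip [ 0.59978138 -0.05749403  0.06717516] [ 0.59756682 -0.05771319  0.07      ]
xyz cm [17.86  9.82 -0.05] ang [-0.     0.002 -0.006]
xyz cm [17.87  9.82 10.15] ang [-0.     0.002 -0.006]
world axis [ 0.49848774 -0.86689675  0.        ] tool axis [-7.08339838e-01  7.05871571e-01  8.64443360e-17]
```

Five bars lie in the tray. The tab triangulates to 46.5 mm; grip reads 67 mm against its true 70, so the same offset puts the tab at about 49 mm, which is shut. Next is the grip.

jog_arm([
  {"fingers":-0.2,"xyz":[5,2.7,0],"angular":[0,0,0]},
  {"fingers":-0.2,"xyz":[10,5.5,0],"angular":[0,0,0]},
  {"fingers":-0.2,"xyz":[15,8.2,0],"angular":[0,0,0]},
  {"fingers":-0.2,"xyz":[17.9,9.8,0],"angular":[0,0,0]},
  {"fingers":-0.2,"xyz":[17.9,9.8,2],"angular":[0,0,0]},
  {"fingers":-0.2,"xyz":[17.9,9.8,4.5],"angular":[0,0,0]},
  {"fingers":-0.2,"xyz":[17.9,9.8,7],"angular":[0,0,0]},
  {"fingers":-0.2,"xyz":[17.9,9.8,7],"angular":[0,0,0]},
])

```text
clock: 10.15
position: [0.598, -0.0517, 0.0862]
ee_rot: [-2.489, -1.912, 0.004]
force: [-0.7, 0.6, 0.9]
width: 0.597
```

Run:
```python
from h import *
print(arm.observe()['position'],arm.observe()['width']); go([.599,-.058,.056],down(75))
b=grab('side','s4.png'); cv2.imwrite('pics/c4.png',cv2.resize(b[170:290,250:370,::-1],None,fx=4,fy=4,interpolation=cv2.INTER_CUBIC))
```

```text
[ 0.59804157 -0.05171869  0.0861552 ] 0.5974977925921782
xyz cm [-0.58  0.27  3.01] ang [-0.004  0.     0.001]
```

View pics/c4.png

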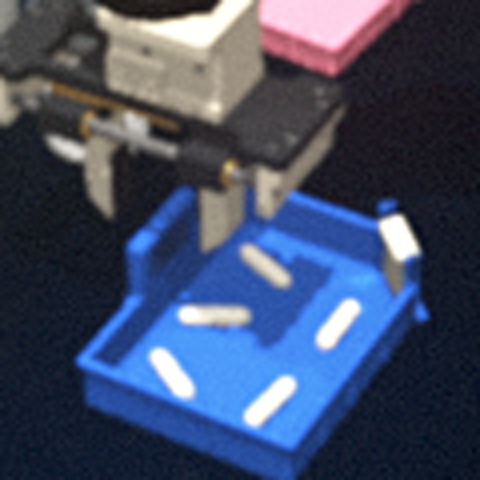

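Side crop: the fingers straddle the upright plate, one either side at about (275,217) and (304,228). I lower, close and lift slightly.

jog_arm([
  {"fingers":-0.2,"xyz":[-0.6,0.2,1.5],"angular":[0,0,0]},
  {"fingers":-0.2,"xyz":[-0.6,0.2,3],"angular":[0,0,0]},
  {"fingers":-0.2,"xyz":[-0.6,0.2,3],"angular":[0,0,0]},
  {"fingers":1,"xyz":[-0.6,0.2,3],"angular":[0,0,0]},
  {"fingers":1,"xyz":[-0.6,0.2,3],"angular":[0,0,0]},
  {"fingers":1,"xyz":[-0.6,0.2,3],"angular":[0,0,0]},
  {"fingers":1,"xyz":[-0.6,0.2,3],"angular":[0,0,0]},
  {"fingers":1,"xyz":[-0.6,0.2,3],"angular":[0,0,0]},
  {"fingers":1,"xyz":[-0.6,0.2,3],"angular":[0,0,0]},
  {"fingers":1,"xyz":[-0.6,0.2,3],"angular":[0,0,0]},
], grip_force=45)

```text
clock: 11.45
position: [0.6, -0.0594, 0.0579]
ee_rot: [2.492, 1.912, 0.0]
force: [0.8, 0.3, 1.8]
width: 0.13
```

jog_arm([
  {"fingers":1,"xyz":[0,0,-0.5],"angular":[0,0,0]},
  {"fingers":1,"xyz":[0,0,-1.5],"angular":[0,0,0]},
  {"fingers":1,"xyz":[0,0,-3],"angular":[0,0,0]},
  {"fingers":1,"xyz":[0,0,-5],"angular":[0,0,0]},
  {"fingers":1,"xyz":[0,0,-7],"angular":[0,0,0]},
  {"fingers":1,"xyz":[0,0,-9],"angular":[0,0,0]},
  {"fingers":1,"xyz":[0,0,-11],"angular":[0,0,0]},
  {"fingers":1,"xyz":[0,0,-13],"angular":[0,0,0]},
  {"fingers":1,"xyz":[0,0,-15],"angular":[0,0,0]},
  {"fingers":1,"xyz":[0,0,-17],"angular":[0,0,0]},
  {"fingers":1,"xyz":[0,0,-18],"angular":[0,0,0]},
  {"fingers":1,"xyz":[0,0,-18],"angular":[0,0,0]},
])

```text
clock: 12.95
position: [0.6001, -0.0594, 0.2386]
ee_rot: [2.492, 1.911, 0.002]
force: [0.1, 0.4, -1.7]
width: 0.128
```

jog_arm([
  {"fingers":1,"xyz":[0,0,0],"angular":[-0.04,0.04,0]},
  {"fingers":1,"xyz":[0,0,0],"angular":[-0.08,0.08,0]},
  {"fingers":1,"xyz":[0,0,0],"angular":[-0.12,0.12,0]},
  {"fingers":1,"xyz":[0,0,0],"angular":[-0.16,0.16,0]},
  {"fingers":1,"xyz":[0,0,0],"angular":[-0.2,0.2,0]},
  {"fingers":1,"xyz":[0,0,0],"angular":[-0.24,0.24,0]},
  {"fingers":1,"xyz":[0,0,0],"angular":[-0.28,0.28,0]},
  {"fingers":1,"xyz":[0,0,0],"angular":[-0.32,0.32,0]},
  {"fingers":1,"xyz":[0,0,0],"angular":[-0.36,0.36,0]},
  {"fingers":1,"xyz":[0,0,0],"angular":[-0.4,0.4,0]},
  {"fingers":1,"xyz":[0,0,0],"angular":[-0.44,0.44,0]},
  {"fingers":1,"xyz":[0,0,0],"angular":[-0.46,0.46,0]},
])

```text
clock: 14.45
position: [0.5986, -0.0599, 0.2364]
ee_rot: [2.303, 1.764, 0.969]
force: [-0.6, 0.2, -2.0]
width: 0.126
```

Run:
```python
from h import *
s=arm.observe();r=R.from_rotvec(s['ee_rot']);print(s['joints'],s['position'],s['width'],'tilt',np.arccos(-r.as_matrix()[2,2]))
a=grab('top','t5.png');b=grab('side','s5.png')
c=np.hstack([cv2.resize(x[:,:,::-1],None,fx=2.6,fy=2.6,interpolation=cv2.INTER_CUBIC) for x in(a[170:320,260:410],b[140:290,255:405])])
cv2.imwrite('pics/c5.png',c)
```

```text
[ 0.85631328  0.33105048 -0.72499061  2.04699912 -0.54869805  0.3965099
  0.41265882] [ 0.59859488 -0.05992078  0.23640255] 0.12623484093212775 tilt 0.649955542273571
```

View pics/c5.png

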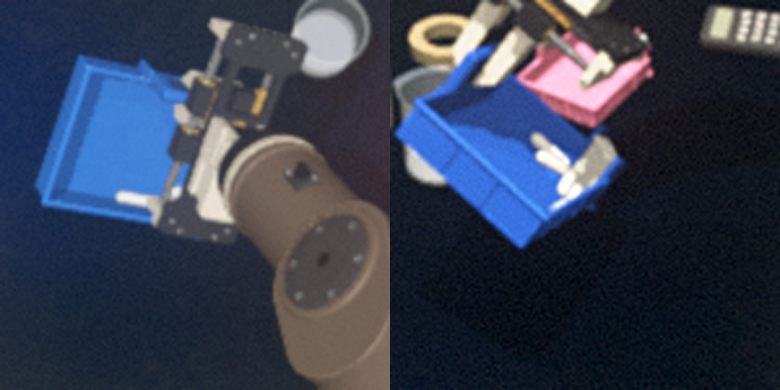

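The tray is in the air and tilted 0.65 rad. The bars are bunched by the gate, with one trailing along the near wall (side crop around (555,165)). I tip a little more and give it a gentle jiggle so they settle.

jog_arm([
  {"fingers":1,"xyz":[0,0,0],"angular":[-0.04,0.04,0]},
  {"fingers":1,"xyz":[0,0,0],"angular":[-0.08,0.08,0]},
  {"fingers":1,"xyz":[0,0,0],"angular":[-0.11,0.11,0]},
  {"fingers":1,"xyz":[0,0.4,0],"angular":[-0.11,0.11,0]},
  {"fingers":1,"xyz":[0,-0.4,0],"angular":[-0.11,0.11,0]},
  {"fingers":1,"xyz":[0.4,0,0],"angular":[-0.11,0.11,0]},
  {"fingers":1,"xyz":[-0.4,0,0],"angular":[-0.11,0.11,0]},
  {"fingers":1,"xyz":[0,0,0],"angular":[-0.11,0.11,0]},
  {"fingers":1,"xyz":[0,0,0],"angular":[-0.11,0.11,0]},
  {"fingers":1,"xyz":[0,0,0],"angular":[-0.11,0.11,0]},
  {"fingers":1,"xyz":[0,0,0],"angular":[-0.11,0.11,0]},
])

```text
clock: 15.92
position: [0.5998, -0.0595, 0.2377]
ee_rot: [2.221, 1.704, 1.183]
force: [-0.4, 0.3, -1.8]
width: 0.127
```

Run:
```python
from h import *
s=arm.observe();r=R.from_rotvec(s['ee_rot']);M=r.as_matrix();p=np.array(s['position']);print(p,s['width'],'tilt',np.arccos(-M[2,2]),np.abs(s['dq']).max())
# tray frame: x=tool y, y=tool x, z=-tool z ; grip at (.067,0,.054)
T=np.c_[M[:,1],M[:,0],-M[:,2]]; W=lambda q:p+T@(np.array(q)-[.067,0,.056])
for n,q in dict(spout=(-.058,-.083,0),corner=(-.043,-.068,.003),tab=(-.048,-.073,.049)).items(): print(n,W(q).round(3),proj('side',W(q)).round(),proj('top',W(q)).round())
b=grab('side','s6.png');a=grab('top','t6.png')
cv2.imwrite('pics/c6.png',np.hstack([cv2.resize(b[150:250,280:380,::-1],None,fx=5,fy=5,interpolation=cv2.INTER_CUBIC),np.vstack([cv2.resize(b[:,:,::-1],(300,225)),cv2.resize(a[:,:,::-1],(300,225)),np.zeros((50,300,3),'uint8')])]))
```

```text
[ 0.59981735 -0.05947549  0.23771448] 0.12696236261760457 tilt 0.8060549011834206 0.0020129875649124544
spout [ 0.532 -0.064  0.093] [322. 219.] [335. 241.]
corner [ 0.543 -0.058  0.11 ] [316. 214.] [333. 236.]
tab [ 0.51  -0.077  0.137] [333. 201.] [341. 248.]
```

View pics/c6.png

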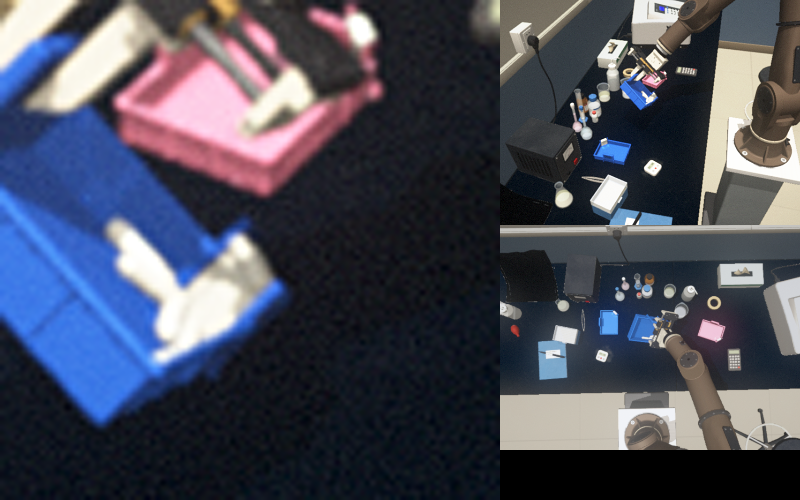

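The bars are bunched at the gate; two point uphill (crop (115,230)). I measure their distance from the corner in the tray frame.

Run:
```python
from h import *
s=arm.observe();M=R.from_rotvec(s['ee_rot']).as_matrix();p=np.array(s['position'])
T=np.c_[M[:,1],M[:,0],-M[:,2]]; t0=p-T@np.array([.067,0,.056])
K,r,t=P('side'); o=T.T@(-r.T@t-t0)
for c in((115,225),(120,262),(165,340),(160,358),(180,285),(215,240),(280,290),(240,240),(270,270)):
    d=T.T@r.T@np.linalg.inv(K)@np.array([280+c[0]/5,150+c[1]/5,1.]); q=o+d*(.008-o[2])/d[2]; print(c,(q*1000).round(), 'from corner',np.hypot(*(q[:2]-[-.043,-.068])).round(3))
```

```text
(115, 225) [  8. -72.   8.] from corner 0.051
(120, 262) [ -9. -39.   8.] from corner 0.045
(165, 340) [-50. -11.   8.] from corner 0.058
(160, 358) [-56.  12.   8.] from corner 0.081
(180, 285) [-30. -84.   8.] from corner 0.021
(215, 240) [ -16. -182.    8.] from corner 0.117
(280, 290) [ -53. -209.    8.] from corner 0.141
(240, 240) [ -21. -217.    8.] from corner 0.15
(270, 270) [ -41. -221.    8.] from corner 0.153
```

Their far ends lie about 45–58 mm from the corner, so their centres are about 30–40 mm away. There is plenty of time, so I rock the tray once more to compact them.

jog_arm([
  {"fingers":1,"xyz":[0,0,0],"angular":[-0.1,-0.1,0]},
  {"fingers":1,"xyz":[0,0.5,0],"angular":[-0.12,-0.12,0]},
  {"fingers":1,"xyz":[0,-0.5,0],"angular":[0,0,0]},
  {"fingers":1,"xyz":[0.5,0,0],"angular":[0.12,0.12,0]},
  {"fingers":1,"xyz":[-0.5,0,0],"angular":[0.12,0.12,0]},
  {"fingers":1,"xyz":[0.5,0.5,0],"angular":[0,0,0]},
  {"fingers":1,"xyz":[-0.5,-0.5,0],"angular":[-0.08,-0.08,0]},
  {"fingers":1,"xyz":[0.5,0.5,0],"angular":[0.08,0.08,0]},
  {"fingers":1,"xyz":[-0.4,-0.4,0],"angular":[0,0,0]},
  {"fingers":1,"xyz":[0,0,0],"angular":[0,0,0]},
  {"fingers":1,"xyz":[0,0,0],"angular":[0,0,0]},
  {"fingers":1,"xyz":[0,0,0],"angular":[0,0,0]},
])

```text
clock: 17.52
position: [0.6, -0.0584, 0.2378]
ee_rot: [2.22, 1.705, 1.183]
force: [-0.2, 0.3, -2.5]
width: 0.131
```

Run:
```python
from h import *
s=arm.observe();M=R.from_rotvec(s['ee_rot']).as_matrix();print(s['position'],s['width'],np.arccos(-M[2,2]))
b=grab('side','s7.png');a=grab('top','t7.png')
c=np.hstack([cv2.resize(b[170:240,280:350,::-1],None,fx=7,fy=7,interpolation=cv2.INTER_CUBIC),np.vstack([cv2.resize(a[200:270,290:360,::-1],(300,300)),np.zeros((190,300,3),'uint8')])])
cv2.imwrite('pics/c7.png',c)
```

```text
[ 0.5999515  -0.05839287  0.23777296] 0.13085795286387444 0.8061566571462058
```

View pics/c7.png

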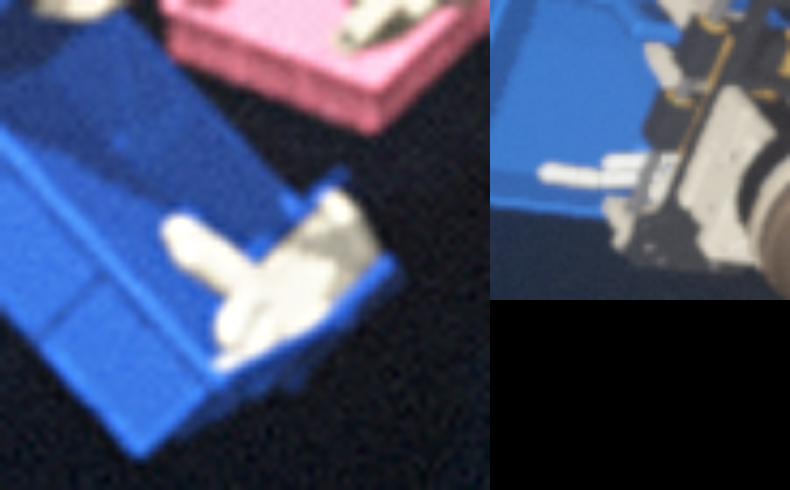

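Run:
```python
from h import *
s=arm.observe();M=R.from_rotvec(s['ee_rot']).as_matrix();p=np.array(s['position'])
T=np.c_[M[:,1],M[:,0],-M[:,2]]; t0=p-T@np.array([.067,0,.056])
def f(n,u,v,z=.008):
    K,r,t=P(n); o=T.T@(-r.T@t-t0)
    d=T.T@r.T@np.linalg.inv(K)@np.array([u,v,1.]); q=o+d*(z-o[2])/d[2]; print(n,(q*1000).round(), 'from corner',np.hypot(*(q[:2]-[-.043,-.068])).round(3))
for c in((540,170),(605,180),(605,160),(645,160),(630,180)): f('top',290+(c[0]-490)*70/300,200+c[1]*70/300)
for c in((165,225),(180,260),(215,345),(215,370)): f('side',280+c[0]/7,170+c[1]/7)
```

```text
top [-60.  16.   8.] from corner 0.086
top [-62. -28.   8.] from corner 0.044
top [-48. -22.   8.] from corner 0.046
top [-45. -48.   8.] from corner 0.02
top [-60. -44.   8.] from corner 0.029
side [ -8. -39.   8.] from corner 0.045
side [-21. -26.   8.] from corner 0.048
side [-50.   6.   8.] from corner 0.075
side [-57.  23.   8.] from corner 0.092
```

One bar lies end-to-end along the -x wall, with its centre about 65 mm from the corner. That isn't properly together with the others. I swing the low side to -y and back to free it.

Run:
```python
from h import *
c=R.from_rotvec([-.57,.57,0])
for v in((-.3,.68,0),(.0,.75,0),(.15,.75,0),(-.3,.3,0),(-.6,.6,0)): print(v,(c.inv()*R.from_rotvec(v)).as_rotvec().round(2))
```

```text
(-0.3, 0.68, 0) [0.25 0.09 0.1 ]
(0.0, 0.75, 0) [0.52 0.16 0.21]
(0.15, 0.75, 0) [0.66 0.16 0.25]
(-0.3, 0.3, 0) [ 0.27 -0.27  0.  ]
(-0.6, 0.6, 0) [-0.03  0.03  0.  ]
```

jog_arm([
  {"fingers":1,"xyz":[0,0,0],"angular":[0.12,0.05,0.05]},
  {"fingers":1,"xyz":[0,0,0],"angular":[0.25,0.09,0.1]},
  {"fingers":1,"xyz":[0,0,0],"angular":[0.38,0.13,0.16]},
  {"fingers":1,"xyz":[0,0,0],"angular":[0.52,0.16,0.21]},
  {"fingers":1,"xyz":[0,0,0],"angular":[0.66,0.16,0.25]},
  {"fingers":1,"xyz":[0,0,0],"angular":[0.66,0.16,0.25]},
  {"fingers":1,"xyz":[0,0,0],"angular":[0.66,0.16,0.25]},
  {"fingers":1,"xyz":[0,0,0],"angular":[0.52,0.16,0.21]},
  {"fingers":1,"xyz":[0,0,0],"angular":[0.38,0.13,0.16]},
  {"fingers":1,"xyz":[0,0,0],"angular":[0.25,0.09,0.1]},
  {"fingers":1,"xyz":[0,0,0],"angular":[0.12,0.05,0.05]},
  {"fingers":1,"xyz":[0,0,0],"angular":[0,0,0]},
])

```text
clock: 19.12
position: [0.5978, -0.0602, 0.2375]
ee_rot: [2.217, 1.701, 1.175]
force: [3.3, 0.9, 0.2]
width: 0.129
```

jog_arm([
  {"fingers":1,"xyz":[0,0,0],"angular":[0,0,0]},
  {"fingers":1,"xyz":[0,0,0],"angular":[0,0,0]},
  {"fingers":1,"xyz":[0,0,0],"angular":[0,0,0]},
  {"fingers":1,"xyz":[0,0,0],"angular":[0,0,0]},
])

```text
clock: 19.62
position: [0.6005, -0.0598, 0.2379]
ee_rot: [2.221, 1.703, 1.184]
force: [-0.4, -1.3, -1.7]
width: 0.127
```

```bash
cat > v.py <<'E'
import sys
from h import *
# rectify the tray floor (plane tray z=8mm) as seen by both cameras: 2.5 px/mm, tray x up, y left
s=arm.observe();M=R.from_rotvec(s['ee_rot']).as_matrix();p=np.array(s['position']);print(p,s['width'],np.arccos(-M[2,2]),s['clock'])
T=np.c_[M[:,1],M[:,0],-M[:,2]]; t0=p-T@np.array([.067,0,.056])
out=[]
for n in('side','top'):
    K,r,t=P(n); im=grab(n,n+sys.argv[1]+'.png')
    q=np.array([[-.066,-.091,.008],[.066,-.091,.008],[.066,.091,.008],[-.066,.091,.008]])
    src=np.array([proj(n,t0+T@x) for x in q],'float32')
    dst=np.array([[(.1-x[1])*2000,(.08-x[0])*2000] for x in q],'float32')
    out.append(cv2.warpPerspective(im[:,:,::-1],cv2.getPerspectiveTransform(src,dst),(400,300)))
    raw=im[165:245,275:355,::-1] if n=='side' else im[190:270,280:360,::-1]
    out.append(cv2.resize(raw,(400,300) if 0 else (300,300),interpolation=cv2.INTER_CUBIC))
cv2.imwrite('pics/v%s.png'%sys.argv[1],np.vstack([np.hstack(out[:2]),np.hstack(out[2:])]))
E
python3 v.py 8
```

```text
[ 0.60049317 -0.05980937  0.23787377] 0.12728038259108448 0.806347246858201 19.625
```

View pics/v8.png

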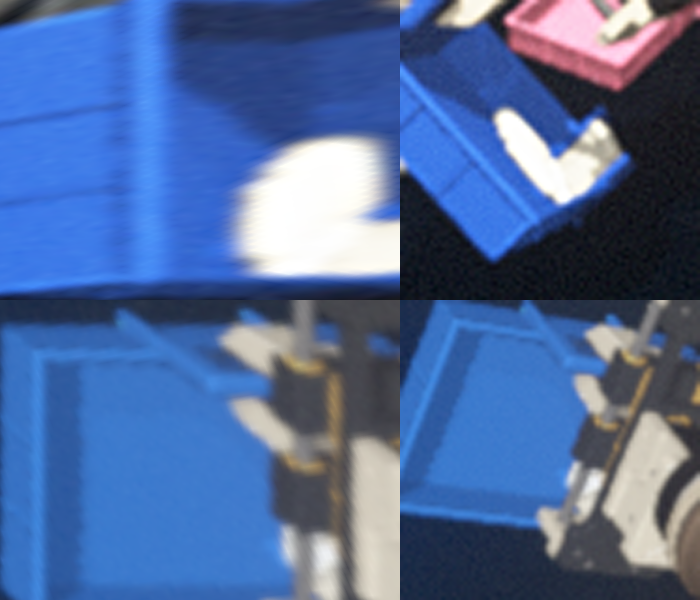

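The trailing bar is freed; no bars remain along the near wall in either view. The blob now lies within about 50 mm of the corner. I use the last view for a contrast-stretched close-up to count bars and check the gate.

Run:
```python
from h import *
b=cv2.imread('pics/side8.png')
c=b[188:224,298:346].astype(float); g=np.clip((c-90)/(255-90),0,1)**1.5*255
cv2.imwrite('pics/z9.png',cv2.resize(g.astype('uint8'),None,fx=14,fy=14,interpolation=cv2.INTER_CUBIC))
a0,b0=cv2.imread('pics/top0.png').astype(int),cv2.imread('pics/top8.png').astype(int)
for n,(x,y) in dict(beaker=(386,182),timer=(217,279),forceps=(178,203)).items(): print(n,np.abs(a0-b0)[y-18:y+18,x-18:x+18].mean())
```

```text
beaker 8.366255144032921
timer 1.3348765432098766
forceps 1.9405864197530864
```

View pics/z9.png

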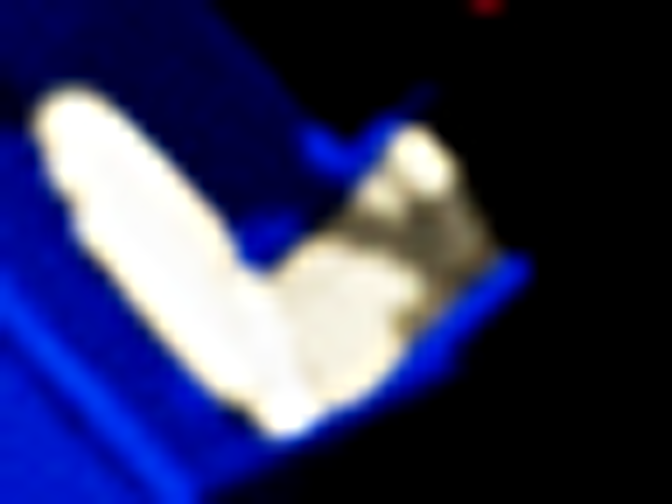

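Run:
```python
from h import *
s=arm.observe();print(s['clock'],s['width'],s['position'],abs(np.array(s['dq'])).max());print(job.sign_off())
```

```text
19.725 0.12752308969845366 [ 0.6002068  -0.05943968  0.23770088] 0.005626464616260201
the job is handed in; nothing more can be done
None
```

The job is handed in at 19.7 s. I pushed the gate shut, put the stray bar in the tray, then lifted the tray by its grip and tipped it 0.8 rad towards the gated corner. It is held still there, with the pouring lip about 9 cm above the bench.

- **Gate:** the push ended with the fingertips at 49 mm, the shut height. The camera put the tab at 46.5 mm, and it read the grip about 3 mm low too, which fits shut.
- **Bars:** after the first tipping one bar was stuck along the near wall, about 65 mm from the corner. I swung the tray's low side to -y and back to free it. In the last pictures the bars form one pile at the gate, with far ends about 50 mm from the corner. The bars overlap there, so I could not count all five separately. All five were counted in the tray before lifting, and I saw no loose bar afterwards.
- **Other things:** the timer and forceps look unchanged from the first picture. The image around the beaker changed somewhat, which I put down to the gripper and its shadow covering part of the view. Its place in the side view looked unchanged after tilting, before the later rocking.
- **Force:** the highest reading I saw was 37 N, at the end of the gate push, just under the 40 N limit.

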